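# Snap the right fuse into the bench fuse panel and switch on

### The arm

A 6-joint arm with a two-finger parallel gripper is mounted at the origin on a cart in front of the work surface, level with it; the furniture and walls round the work are solid. World frame = base frame: x ahead of the robot, y to its left, z up, the work surface at z = 0. Lengths are in m, angles in rad, forces in N, time in s.
With the tool pointing down it reaches from about 0.275 to 0.725 m from the base axis. Payload 5.6 kg.
Tool frame: the origin (TCP) lies midway between the tips of the shut fingers; the grasp point (between the pads) lies 19 mm behind it; x points along the fingers, y is the direction in which the jaws open and shut, and the axes are right-handed (so a half turn about x gives the same grasp; the last joint's range is limited). The gripper opens to 85 mm and grips with 20 to 120 N. Pads are 22 mm wide; open, the fingers measure 114 mm over their backs; the gripper's body (76 mm by 85 mm) begins 54 mm behind the grasp point. The pads swing forward as they close: fully open they stand 13 mm farther back than shut.
Start: joints at [-0.887, 0.255, 0.108, 0, -1.424, -0.285], TCP at [0.214, -0.507, 0.231] pointing down, gripper open.
Joint ranges: [-2.95, 2.95], [-1.21, 1.97], [-1.09, 1.5], [-2.87, 1.71], [-2.94, -0.07], [-3.05, 3.05]. Speed limits (rad/s): [2.57, 2.57, 3.14, 3.14, 3.14, 3.14].

### API

Orientations are given as a unit quaternion [x, y, z, w].
In Python, from workcell import state, cams, workorder gives the robot as it stands. The module is installed in compiled form; this text tells all that it offers.
- The arm moves only by the tool servo_tool, never from a script. Its argument "plan" is a list of rows, each a list of 6 numbers: the shift along the tool's x, y, z in m, then the turn, a rotation vector about the tool's x, y, z in rad. In form: [[x, y, z, ax, ay, az], ...]. A call has exactly 8 rows; each row is the pose to reach, as a shift and turn from the pose measured when the call began, along the tool's axes at that moment; what a row does not reach only later rows make up. A row lasts 1/12 s, in which the tool goes at most 41.7 mm and 7.16 degrees, less where a joint would pass 70% of its speed; a pose out of reach is approached as far as the arm can. A call with a gripper value outside its range is refused whole. "grip" is the closure, from -1 (fully open) to 1 (shut), so that 0 is half open, set as the call begins (left out, the last holds). The fingers move at their own pace and stop on an object; "newtons" is the grip in N (left out, the last holds). Time passes only in rows, so rows that repeat a pose let the fingers close, or fill a call up. It gives the time, the measured TCP pose, the force and the opening at its end, in the units of the state.
- state(): the state, without advancing time (a new reading comes with each control period).
- cams.camera(name): name is "scene" or "top" or "wrist"; returns a dict with "image" (400x640x3 uint8, red, green, blue), "K" (3x3 intrinsics, pixels), "dist" ([k1, k2, p1, p2, k3] as OpenCV has them; the pictures are not rectified), "pose" (4x4, takes a point from camera to world coordinates). Camera axes: x right, y down, z forward; pixel columns grow to the right and rows downward; lengths in m; the calibration is good to about 2 mm. A picture is of the moment at which its call begins. There is no depth.
- workorder.hand_in(): hands the job in, once; it reports no verdict.
The state is a dict: "clock": time; "q": joint angles; "qd": joint speeds; "joint_torque": joint torques, N m; "position": TCP position; "orientation": TCP orientation; "ft_force": force on the tool from outside, world axes, zero at the start; "ft_torque": the same for the moment, N m; "opening": opening from 0.0 (shut) to 1.0 (fully open).
Only numpy, scipy, OpenCV 4.12 (cv2) and the standard library are available. Lean on these libraries where they do the work, as an engineer would, in place of code of your own. Each camera call takes 0.05 s, during which the arm holds its last target. There are 200 camera calls.

### The job

Two square-bodied cartridge fuses lie on the bench; pick up the longer one, lay it level over the saddles of the fuse panel and press it straight down between the two spring clips until it snaps fully home. Let go of it, then throw the panel's isolator lever all the way over, away from the robot, leaving the fuse home. Leave the short fuse, the steel hub and the loose bolt where they are.

Things in the scene. Friction and masses are not known exactly. Their poses are not given: they have to be found in the camera images.
- long_fuse: The longer fuse, 110 mm long along its y, 0.15 kg: a white ceramic square bar 26 x 60 x 26 mm (x, y, z), on each end a steel round ferrule 22 mm thick whose last 5 mm taper to an 8 mm flat tip. Origin at the centre of the bar's underside. It starts lying on the bench, its y roughly along world y; either way round will do. Grip it across the bar (26 mm, along x).
- fuse_mid (a point): The middle of the long fuse, on its long axis, 13 mm above its underside when it lies on the bench; axes as long_fuse.
- short_fuse: A similar fuse that is too short, 84 mm long (bar 26 x 40 x 26 mm). Origin at the centre of the underside. Which of two places on the left of the bench each fuse takes varies. Leave it alone.
- panel: Fuse panel, fixed to the bench: a grey moulded base 100 x 270 x 20 mm (x, y, z). Origin on the bench under the middle of the fuse seat; the base reaches from y = -172 to +97 mm in its frame. The fuse lies along panel y: a spring clip beyond each end, a saddle under each ferrule. Between the saddles (70 mm) nothing stands above the base, so fingers holding the bar have room.
- seat (a point): Where fuse_mid must be when the fuse is home: panel centre, 50 mm above the bench (bar underside at 37 mm). Axes as panel. The two black saddles stand at y = -40 and +40 mm (10 mm wide along y); floor 39 mm above the bench, cheeks 25 mm apart in x up to 50 mm high, then flaring outward to about 62 mm high.
- clip_left (a joint): Sprung steel leaf at the panel's +y end; rad, 0 at rest, positive bent outward. Its inward lip is 57 mm above the bench, 52.5 mm from the panel's centre, with a flared lead-in above to 70 mm. Pushed down (some 6 to 18 N in all), the fuse's tapered ends spread each lip about 2 mm (0.07 rad); then the lips snap back over the ends and hold it (about 0 to 0.02).
- clip_right (a joint): The same clip at the panel's -y end, mirrored.
- isolator (a joint): Isolator lever at the panel's -y end; rad: 0 leaning to the panel's -x (off), 1.0 leaning to +x (on, end stop). It turns about an axis along panel y, 42 mm above the bench at x = 0, y = -130 mm in the panel's frame, and stays where it is left; it needs less than 2 N at the ball. Starts at 0 to 0.2.
- isolator_tip (a point): Centre of the black ball (26 mm diameter) on the end of the lever, 80 mm from the lever's pivot; 112 mm above the bench when fully off or fully on, 122 mm midway.
- hub: Loose grey steel flanged hub, 66 mm diameter, 38 mm high; a bystander beyond the panel.
- bolt: Loose hexagon bolt, 89 mm long, 19 mm high; a bystander beyond the fuses.
Not all that is in view belongs to the job. What is shaped like the long_fuse but green, red or yellow is not meant.

How it is judged:
On the way, in this order (a step that is already met when the one before it is completed fails the run):
1. the long fuse sits home between the clips, level, the clips sprung back over its ends, and the gripper has let go (horizontal distance between fuse_mid and seat below 0.004 m and z of fuse_mid in the frame of seat between -0.0025 and 0.0025 m and angle between the y axis of long_fuse and the y axis of panel, either way round below 0.05 rad and value of joint each of clip_left, clip_right below 0.045 rad and contact force between the fingers and long_fuse below 0.1 N), for 0.2 s.
2. the isolator lever is thrown fully over (value of joint isolator above 0.9 rad), for 0.2 s.
At the end, for the whole second after the job is handed in: The long fuse is home: its middle within 4 mm (level) and 2.5 mm (height) of the seat, along the panel to 0.05 rad, at rest, both clips sprung back (under 0.045 rad); the isolator lever is over by more than 0.9 rad of its 1.0 (horizontal distance between fuse_mid and seat below 0.004 m and z of fuse_mid in the frame of seat between -0.0025 and 0.0025 m and angle between the y axis of long_fuse and the y axis of panel, either way round below 0.05 rad and value of joint each of clip_left, clip_right below 0.045 rad and linear speed of long_fuse below 0.02 m/s and value of joint isolator above 0.9 rad); the robot touches nothing.
It fails at once if the short fuse is moved more than 30 mm (distance of short_fuse from where it was at the start of the episode above 0.03 m).
It fails at once if the hub or the bolt is moved more than 30 mm (distance of any of hub, bolt from where it was at the start of the episode above 0.03 m).
It fails at once if the isolator is switched on while the fuse is not home (value of joint isolator above 0.7 rad and distance between fuse_mid and seat above 0.008 m).
It also fails if it takes over 53 s, if anything falls off the work surface, if the arm or the gripper's body presses on something with over 40 N, if the wrist force passes 120 N, or if a joint passes its speed limit or range.

## Working session

There is one attempt and no reset: what is moved stays moved. The work goes in short steps, Python scripts to look and compute and a tool call to move; the robot and the scene stay as the last step left them, time stands still between calls to the robot, and variables do not carry over. Pictures are saved under pics/ and viewed, about 8 in all and at most 12, crops included, and the job is handed in when it is done.

Besides the shell and the picture viewer there is one more tool, called after "Emit:" as a command line: name --pt "numbers of a row" for each row, then --argument value for the rest. servo_tool: Moves the arm, as the interface text tells. Its arguments: {"type":"object","properties":{"plan":{"type":"array","items":{"type":"array","items":{"type":"number"}}},"grip":{"type":"number"},"newtons":{"type":"number"}},"required":["plan"]}

```bash
mkdir -p pics
cat > h.py <<'E'
import numpy as np, cv2
from scipy.spatial.transform import Rotation as R
from workcell import state, cams, workorder
def shot(n,f,save=True):
    c=cams.camera(n); im=cv2.cvtColor(c["image"],cv2.COLOR_RGB2BGR)
    if save: cv2.imwrite(f"pics/{f}.png",im)
    np.savez(f"pics/{f}.npz",K=c["K"],dist=c["dist"],pose=c["pose"],im=im); return c
def ray(c,px,z):
    p=cv2.undistortPoints(np.array(px,float).reshape(-1,1,2),np.array(c["K"]),np.array(c["dist"])).reshape(-1,2)
    T=np.array(c["pose"]); d=np.c_[p,np.ones(len(p))]@T[:3,:3].T
    o=T[:3,3]; return o+d*((z-o[2])/d[:,2])[:,None]
def proj(c,P):
    T=np.linalg.inv(np.array(c["pose"])); 
    return cv2.projectPoints(np.array(P,float).reshape(-1,3),cv2.Rodrigues(T[:3,:3])[0],T[:3,3],np.array(c["K"]),np.array(c["dist"]))[0].reshape(-1,2)
def togo(pos,Rm):
    s=state(); r0=R.from_quat(s["orientation"])
    return np.r_[r0.inv().apply(np.array(pos)-s["position"]),(r0.inv()*Rm).as_rotvec()]
def down(yaw): # tool x down, tool y (jaw) at yaw from world x
    y=np.array([np.cos(yaw),np.sin(yaw),0]);x=np.array([0,0,-1.]);return R.from_matrix(np.c_[x,y,np.cross(x,y)])
E
python3 - <<'E'
from h import *
s=state(); print(s); print(R.from_quat(s["orientation"]).as_matrix().round(3))
a=shot("top","top0");b=shot("scene","sc0"); print(a["K"],a["pose"],a["dist"])
E
```

```text
{'clock': 0.0, 'q': array([-8.87444804e-01,  2.55746682e-01,  1.06967543e-01, -5.11465591e-04,
       -1.42392173e+00, -2.84589293e-01]), 'qd': array([ 0.00135223, -0.0005408 ,  0.00236884, -0.000531  ,  0.00035461,
        0.00082906]), 'joint_torque': array([-8.33712384e-04, -3.86628628e+01,  2.37935454e+01,  5.36525220e+00,
       -6.11624986e-03, -3.70294686e-05]), 'position': array([ 0.21340344, -0.50634315,  0.23037574]), 'orientation': array([-0.13934609,  0.69325846,  0.14070458,  0.69294848]), 'ft_force': array([ 0.24514531,  0.54394287, -0.64268876]), 'ft_torque': array([ 0.02376191, -0.00590453, -0.01935123]), 'opening': 0.9989711508532501}
[[-0.001 -0.388  0.922]
 [ 0.002  0.922  0.388]
 [-1.     0.002 -0.   ]]
[[378.87040168   0.         314.9136751 ]
 [  0.         378.87040168 194.79364265]
 [  0.           0.           1.        ]] [[ 0.03629836 -0.97875515  0.20179393  0.24670229]
 [-0.99932921 -0.03456955  0.01208598  0.17958344]
 [-0.00485329 -0.20209727 -0.97935343  1.45054317]
 [ 0.          0.          0.          1.        ]] [-0.03977442  0.          0.          0.          0.        ]
```

View pics/top0.png

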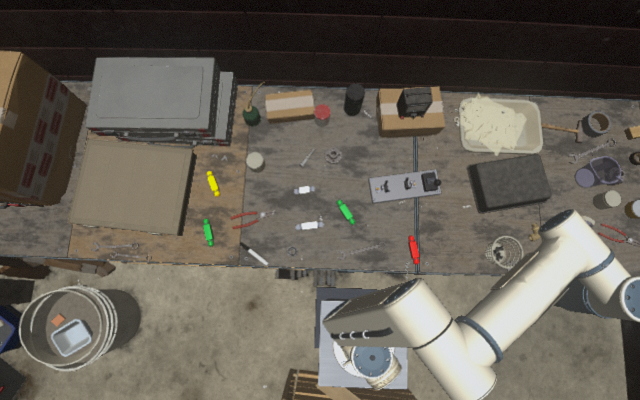

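View pics/sc0.png

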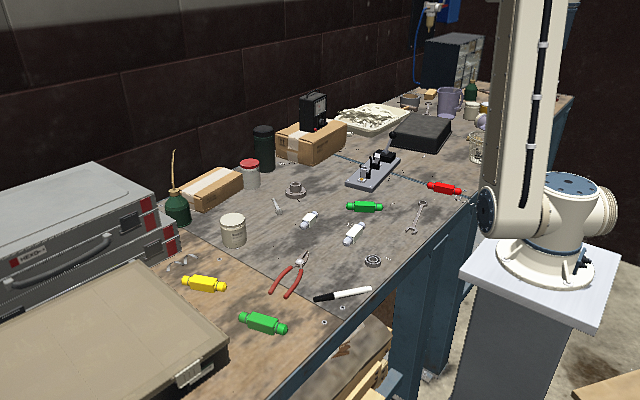

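The top view shows white fuses at about (304,190) and (309,226), and the panel at (405,186) with its lever at the right end. The hub is at (333,156) and the bolt at (307,157). I'll enlarge this area.

Run:
```python
from h import *
im=np.load("pics/top0.npz")["im"][160:245,285:445]
cv2.imwrite("pics/c1.png",cv2.resize(im,None,fx=5,fy=5,interpolation=cv2.INTER_CUBIC))
```

```text
(no output)
```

View pics/c1.png

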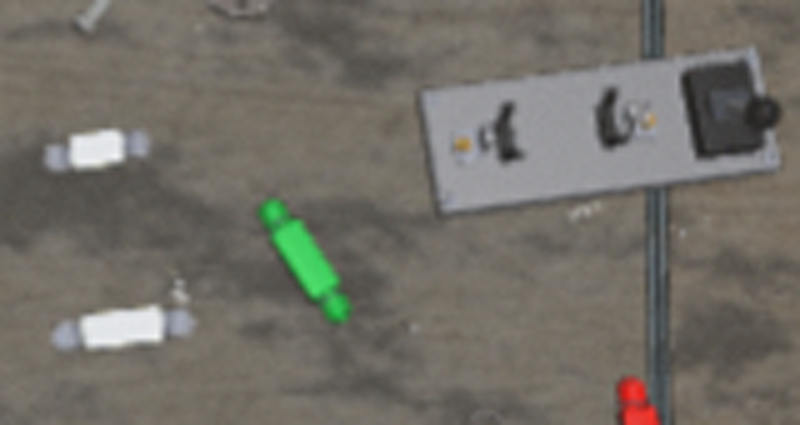

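The lower fuse is the long one: ends at crop (52,336) and (195,322). The panel corners are at (420,92), (757,47), (780,167) and (442,214). The lever ball is at (763,112).

Run:
```python
from h import *
c=np.load("pics/top0.npz")
f=lambda p:np.array(p,float)/5+[285-.4,160-.4]
F=ray(c,f([(52,336),(195,322),(80,330),(165,327)]),.013);print(F.round(4));m=(F[0]+F[1])/2
d=F[0]-F[1];print("fuse",m,np.linalg.norm(d),np.arctan2(-d[0],d[1]))
S=ray(c,f([(45,158),(150,142)]),.013);print("short",S.mean(0),np.linalg.norm(S[0]-S[1]))
P=ray(c,f([(420,92),(757,47),(780,167),(442,214)]),.02);print(P.round(4))
dy=(P[0]+P[3]-P[1]-P[2])/2; dx=(P[0]+P[1]-P[2]-P[3])/2
print(np.linalg.norm(dy),np.linalg.norm(dx)); u=dy/np.linalg.norm(dy)
print("seat",P.mean(0)+.0375*u,"yaw",np.arctan2(-u[0],u[1]),np.arctan2(dx[1],dx[0]))
print("ball",ray(c,f([(763,112)]),.115))
print(ray(c,f([(490,140)]),.0))
# go above fuse
th=np.arctan2(-d[0],d[1]); print(togo([m[0],m[1],.16],down(th)))
```

```text
[[0.4158 0.2686 0.013 ]
 [0.4304 0.1601 0.013 ]
 [0.4211 0.2475 0.013 ]
 [0.4258 0.1828 0.013 ]]
fuse [0.42309467 0.21435986 0.013     ] 0.1095313140776815 0.13388681489815366
short [0.56202197 0.24004174 0.013     ] 0.08252638877520933
[[ 0.6155 -0.0091  0.02  ]
 [ 0.6614 -0.2735  0.02  ]
 [ 0.5657 -0.2886  0.02  ]
 [ 0.5195 -0.0268  0.02  ]]
0.2670983431286808 0.09723900012194196
seat [ 0.58408515 -0.11257044  0.02      ] yaw 0.17323932003422976 0.16906040012028598
ball [[ 0.58501928 -0.24635866  0.115     ]]
[[ 0.58378501 -0.06706168  0.        ]]
[ 7.14428168e-02  5.82713513e-01  4.73045841e-01  1.83564984e+00
 -1.63045929e-03 -1.11577947e-03]
```

Emit:
servo_tool --pt "0.03 0.04 0.03 -0.1 0 0" --pt "0.03 0.583 0.473 -1.306 0 0" --pt "0.03 0.583 0.473 -1.306 0 0" --pt "0.03 0.583 0.473 -1.306 0 0" --pt "0.03 0.583 0.473 -1.306 0 0" --pt "0.03 0.583 0.473 -1.306 0 0" --pt "0.03 0.583 0.473 -1.306 0 0" --pt "0.03 0.583 0.473 -1.306 0 0" --grip -1

```text
clock: 0.77
position: [0.3035, -0.1905, 0.2061]
orientation: [-0.449, 0.545, 0.451, 0.546]
ft_force: [0.8, -0.2, 0.8]
opening: 0.995
```

Run:
```python
from h import *
print(togo([.423,.2144,.18],down(.134+np.pi)).round(4),state()["q"])
```

```text
[ 0.0267 -0.0402  0.4202 -0.3255  0.0017 -0.0007] [-0.11692248 -0.12509803 -0.36799442 -0.00168579 -1.32874908 -0.07418793]
```

Emit:
servo_tool --pt "0.027 -0.04 0.42 -0.325 0 0" --pt "0.027 -0.04 0.42 -0.325 0 0" --pt "0.027 -0.04 0.42 -0.325 0 0" --pt "0.027 -0.04 0.42 -0.325 0 0" --pt "0.027 -0.04 0.42 -0.325 0 0" --pt "0.027 -0.04 0.42 -0.325 0 0" --pt "0.027 -0.04 0.42 -0.325 0 0" --pt "0.027 -0.04 0.42 -0.325 0 0"

```text
clock: 1.43
position: [0.3969, 0.1292, 0.1852]
orientation: [-0.532, 0.465, 0.533, 0.466]
ft_force: [1.9, -1.0, 0.5]
opening: 0.998
```

Run:
```python
from h import *
print(togo([.423,.2144,.18],down(.134+np.pi)).round(4),state()["q"])
c=shot("wrist","w1"); print(c["pose"]); print(proj(c,[.423,.2144,.013]))
```

```text
[ 0.0054 -0.0373  0.081   0.0004  0.002  -0.0003] [ 0.69175118  0.01128298 -0.29602148 -0.00194327 -1.26274194 -0.55678504]
[[-9.90998704e-01 -1.29440781e-01 -3.41563002e-02  4.05730356e-01]
 [-1.33868376e-01  9.56445233e-01  2.59406580e-01  6.42923658e-02]
 [-9.09159905e-04  2.61644033e-01 -9.65164014e-01  3.26952544e-01]
 [ 0.00000000e+00  0.00000000e+00  0.00000000e+00  1.00000000e+00]]
[[286.65287912 257.22862821]]
```

View pics/w1.png

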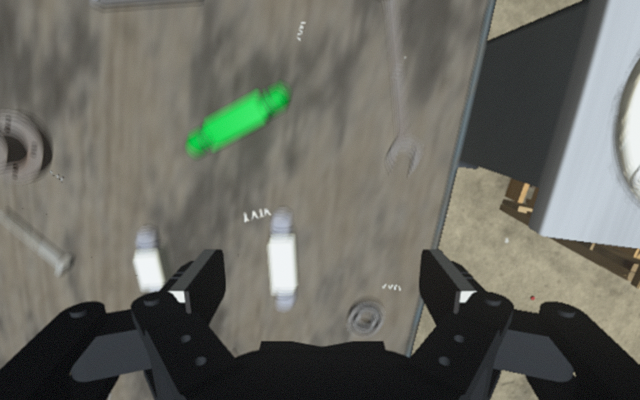

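The long fuse is at (269–298, 207–310) in the wrist view, centre about (283.5,260), against a prediction of (287,257). That's close. I'll finish the approach and look once more.

Emit:
servo_tool --pt "0.0054 -0.037 0.081 0 0 0" --pt "0.0054 -0.037 0.081 0 0 0" --pt "0.025 -0.037 0.081 0 0 0" --pt "0.045 -0.037 0.081 0 0 0" --pt "0.045 -0.037 0.081 0 0 0" --pt "0.045 -0.037 0.081 0 0 0" --pt "0.045 -0.037 0.081 0 0 0" --pt "0.045 -0.037 0.081 0 0 0"

```text
clock: 2.15
position: [0.4254, 0.2195, 0.141]
orientation: [-0.532, 0.463, 0.533, 0.466]
ft_force: [0.2, 0.2, 1.0]
opening: 0.998
```

Run:
```python
from h import *
c=shot("wrist","w2",False); im=np.load("pics/w2.npz")["im"]; print(proj(c,[.423,.2144,.013]))
cv2.imwrite("pics/w2c.png",cv2.resize(im[180:400,180:440],None,fx=2.7,fy=2.7,interpolation=cv2.INTER_CUBIC))
s=state();print(s["position"],s["orientation"])
```

```text
[[326.23411993 186.28691786]]
[0.42533964 0.21957843 0.14096463] [-0.53211199  0.463336    0.53338245  0.46656162]
```

View pics/w2c.png

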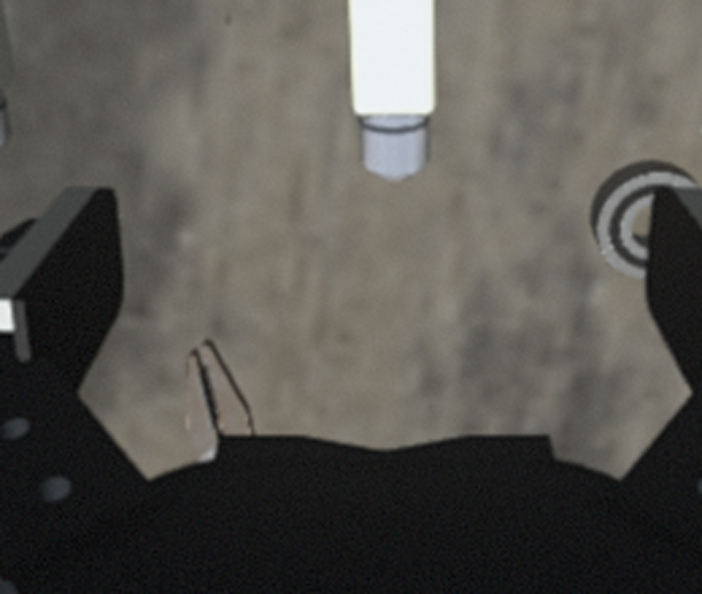

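Run:
```python
from h import *
c=np.load("pics/w2.npz"); im=c["im"]
m=(im.min(2)>200).astype(np.uint8); 
cs,_=cv2.findContours(m,cv2.RETR_EXTERNAL,cv2.CHAIN_APPROX_NONE)
for k in cs:
  if cv2.contourArea(k)<300: continue
  print(cv2.boundingRect(k)); b=cv2.boxPoints(cv2.minAreaRect(k)); print(b.round(1)); P=ray(c,b,.026); print(P.round(4),P.mean(0).round(4)); 
  for i in range(4): d=P[(i+1)%4]-P[i]; print(np.linalg.norm(d).round(4),np.arctan2(-d[0],d[1]).round(3))
# rows: ferrule tips
print(proj(c,[[.423-.134*.055,.2144+.055,.013],[.423,.2144,.026]]))
print(togo([.423,.2144,.02],down(.134+np.pi)).round(4))
```

```text
(138, 172, 37, 47)
[[136.8 174.5]
 [164.6 168.5]
 [174.7 215.6]
 [146.9 221.5]]
[[0.5771 0.2225 0.026 ]
 [0.5543 0.2146 0.026 ]
 [0.5454 0.2534 0.026 ]
 [0.569  0.262  0.026 ]] [0.5615 0.2381 0.026 ]
0.0242 1.905
0.0398 0.225
0.0252 -1.221
0.0403 -2.94
(309, 152, 31, 70)
[[309. 152.]
 [339. 152.]
 [339. 221.]
 [309. 221.]]
[[0.4407 0.1861 0.026 ]
 [0.4174 0.1829 0.026 ]
 [0.4089 0.2393 0.026 ]
 [0.4336 0.2427 0.026 ]] [0.4252 0.2127 0.026 ]
0.0235 1.707
0.057 0.149
0.0249 -1.434
0.0571 -3.016
[[325.85583562 247.03553201]
 [326.38452746 189.84144422]]
[ 0.1209  0.0033 -0.0053  0.0017  0.0044  0.0023]
```

Run:
```python
from h import *
print(togo([.4245,.2130,.003],down(.143+np.pi)).round(4))
```

```text
[ 0.1379  0.002  -0.007  -0.0073  0.0043  0.0023]
```

Emit:
servo_tool --pt "0.02 0.002 -0.007 -0.007 0.004 0.002" --pt "0.045 0.002 -0.007 -0.007 0.004 0.002" --pt "0.07 0.002 -0.007 -0.007 0.004 0.002" --pt "0.095 0.002 -0.007 -0.007 0.004 0.002" --pt "0.115 0.002 -0.007 -0.007 0.004 0.002" --pt "0.13 0.002 -0.007 -0.007 0.004 0.002" --pt "0.137 0.002 -0.007 -0.007 0.004 0.002" --pt "0.137 0.002 -0.007 -0.007 0.004 0.002"

```text
clock: 2.87
position: [0.4242, 0.2124, 0.0034]
orientation: [-0.534, 0.464, 0.534, 0.463]
ft_force: [-1.1, 1.0, 0.5]
opening: 0.998
```

Emit:
servo_tool --pt "0 0 0 0 0 0" --pt "0 0 0 0 0 0" --pt "0 0 0 0 0 0" --pt "0 0 0 0 0 0" --pt "0 0 0 0 0 0" --pt "0 0 0 0 0 0" --pt "0 0 0 0 0 0" --pt "0 0 0 0 0 0" --grip 1 --newtons 80

```text
clock: 3.53
position: [0.4248, 0.2129, 0.0043]
orientation: [0.534, -0.463, -0.534, -0.463]
ft_force: [-1.6, -1.0, 5.5]
opening: 0.286
```

Run:
```python
from h import *
s=state(); r=R.from_quat(s["orientation"]); print(s["position"],r.as_matrix().round(3),s["opening"],s["ft_force"])
```

```text
[0.42483882 0.21289486 0.00433699] [[ 0.001 -0.99  -0.142]
 [ 0.    -0.142  0.99 ]
 [-1.    -0.001  0.   ]] 0.2863579497272394 [-1.61311443 -1.00796182  5.50205717]
```

Emit:
servo_tool --pt "-0.02 0 0 0 0 0" --pt "-0.05 0 0 0 0 0" --pt "-0.08 0 0 0 0 0" --pt "-0.11 0 0 0 0 0" --pt "-0.14 0 0 0 0 0" --pt "-0.15 0 0 0 0 0" --pt "-0.15 0 0 0 0 0" --pt "-0.15 0 0 0 0 0"

```text
clock: 4.2
position: [0.4243, 0.2129, 0.1539]
orientation: [-0.534, 0.463, 0.535, 0.463]
ft_force: [0.4, 0.3, -1.5]
opening: 0.288
```

Run:
```python
from h import *
s=state();print(s["position"],s["opening"],s["ft_force"])
print(togo([.584,-.1126,.15],down(.171+np.pi)).round(4))
```

```text
[0.42427774 0.2128739  0.15391583] 0.2883871744816706 [ 0.38087999  0.26258516 -1.53383664]
[ 3.600e-03 -1.119e-01 -3.449e-01 -2.860e-02  9.000e-04  1.000e-04]
```

Emit:
servo_tool --pt "0 -0.01 -0.03 -0.02 0 0" --pt "0.003 -0.112 -0.345 -0.028 0 0" --pt "0.003 -0.112 -0.345 -0.028 0 0" --pt "0.003 -0.112 -0.345 -0.028 0 0" --pt "0.003 -0.112 -0.345 -0.028 0 0" --pt "0.003 -0.112 -0.345 -0.028 0 0" --pt "0.003 -0.112 -0.345 -0.028 0 0" --pt "0.003 -0.112 -0.345 -0.028 0 0"

```text
clock: 4.87
position: [0.566, -0.0793, 0.1484]
orientation: [-0.539, 0.456, 0.542, 0.455]
ft_force: [0.4, 1.9, -2.0]
opening: 0.289
```

Emit:
servo_tool --pt "0 0 0 0 0 0" --pt "0 0 0 0 0 0" --pt "0 0 0 0 0 0" --pt "0 0 0 0 0 0" --pt "0 0 0 0 0 0" --pt "0 0 0 0 0 0" --pt "0 0 0 0 0 0" --pt "0 0 0 0 0 0"

```text
clock: 5.53
position: [0.5659, -0.0786, 0.1487]
orientation: [-0.54, 0.456, 0.542, 0.455]
ft_force: [0.9, 0.1, -1.8]
opening: 0.287
```

Run:
```python
from h import *
s=state();print(s["position"],s["opening"],s["ft_force"])
print(togo([.584,-.1126,.15],down(.171+np.pi)).round(4))
```

```text
[ 0.56592966 -0.07863283  0.14869931] 0.2867233400722731 [ 0.92697764  0.06402856 -1.84173677]
[-0.0014 -0.012  -0.0365  0.0002  0.0019 -0.0036]
```

Run:
```python
from h import *
c=shot("wrist","w3",False); im=np.load("pics/w3.npz")["im"]
cv2.imwrite("pics/w3c.png",cv2.resize(im[:,140:500],None,fx=1.5,fy=1.5,interpolation=cv2.INTER_CUBIC))
```

```text
(no output)
```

View pics/w3c.png

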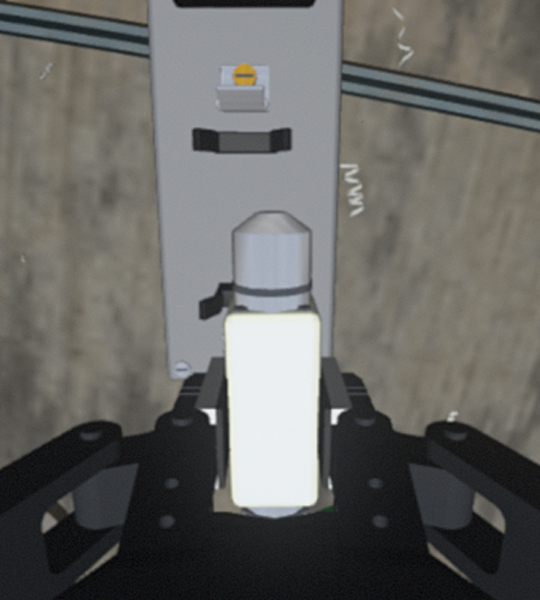

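The held fuse has its bar at crop (225–320, 312–505) and its tip at (272,212). The -y saddle is at (192–291, 129–153), the clip at (217–269, 66–110), and the base corner at (171,378). I'll fit the panel and fuse poses numerically.

```bash
cat > fit.py <<'E'
from h import *
from scipy.optimize import least_squares
c=np.load("pics/w3.npz"); g=cv2.GaussianBlur(cv2.cvtColor(c["im"],cv2.COLOR_BGR2GRAY),(0,0),1).astype(float)
def edge(r,x0,w=6): 
    x=np.arange(int(x0)-w,int(x0)+w+1); d=np.abs(np.gradient(g[r,x])); i=d.argmax(); return x[max(i-2,0):i+3]@d[max(i-2,0):i+3]/d[max(i-2,0):i+3].sum()
L=[(edge(r,140+(150+(20/358)*(1.5*r-20))/1.5),r) for r in range(70,240,15)]
Rr=[(edge(r,140+(342-(10/335)*(1.5*r-20))/1.5),r) for r in list(range(75,110,8))+list(range(145,225,10))]
print(np.round(L,1).tolist(),np.round(Rr,1).tolist())
L=ray(c,L,.02)[:,:2];Rr=ray(c,Rr,.02)[:,:2]
f=lambda p:np.array(p,float)/1.5+[140-.17,-.17]
K=[((171,378),(.05,.097,.02)),((244,130),(0,-.045,.039)),((244,152),(0,-.035,.039))]
W=[(ray(c,f([p]),q[2])[0,:2],q) for p,q in K]
sm=ray(c,f([(192,129),(291,128),(192,153),(291,152)]),.062)[:,:2]
def res(v):
    u=np.array([np.cos(v[2]),np.sin(v[2])]);n=np.array([-u[1],u[0]]);o=v[:2]
    return np.r_[((L-o)@u-.05)/3,((Rr-o)@u+.05)/3,[(w-o)@n-q[1] for w,q in W],[(sm.mean(0)-o)@u]]
s=least_squares(res,[.584,-.1126,.171]); print("panel",s.x.round(4),(res(s.x)*1000).round(2))
st=state();t=np.array(st["position"]);
th=s.x[2]
z=t[2]+.0217
e=[(edge(r,140+225/1.5,4),edge(r,140+320/1.5,4)) for r in range(225,325,12)]
A=ray(c,[(a,r) for (a,b),r in zip(e,range(225,325,12))],z);B=ray(c,[(b,r) for (a,b),r in zip(e,range(225,325,12))],z)
M=(A+B)/2;k=np.polyfit(M[:,1],M[:,0],1);print("width",np.linalg.norm(A-B,axis=1).round(4),"fuse yaw",-np.arctan(k[0]))
tip=ray(c,f([(272,212)]),z-.013)[0]; be=ray(c,f([(272.5,312)]),z)[0]; bf=ray(c,f([(272.5,505)]),z)[0]
print("tip",tip,"bar ends",be,bf,"len",np.linalg.norm(be-bf))
n=np.array([-np.sin(th),np.cos(th)])
print("centre from tip",tip[:2]+.055*n,"from bar",(be+bf)[:2]/2,be[:2]+.03*n,"x at tip y..",M.mean(0),"tcp",t)
E
python3 fit.py
```

```text
[[243.3, 70.0], [243.9, 85.0], [244.5, 100.0], [245.3, 115.0], [246.2, 130.0], [247.2, 145.0], [248.0, 160.0], [248.5, 175.0], [249.4, 190.0], [250.4, 205.0], [251.4, 220.0], [252.4, 235.0]] [[363.9, 75.0], [363.7, 83.0], [363.6, 91.0], [363.1, 99.0], [362.9, 107.0], [361.8, 145.0], [361.6, 155.0], [361.1, 165.0], [360.9, 175.0], [360.7, 185.0], [360.1, 195.0], [360.0, 205.0], [359.6, 215.0]]
panel [ 0.5868 -0.1153  0.1616] [-0.83 -0.84 -0.82 -0.86 -0.91 -1.01 -1.04 -0.95 -1.02 -1.08 -1.17 -1.23
  1.06  1.02  0.98  1.02  1.01  0.89  0.84  0.88  0.81  0.75  0.81  0.72
  0.71 -1.53  0.58  0.95  0.09]
width [0.0243 0.0244 0.0248 0.0245 0.0243 0.0241 0.0243 0.0249 0.025 ] fuse yaw 0.18146026298437282
tip [ 0.57567597 -0.13204297  0.15733633] bar ends [ 0.57144654 -0.10823174  0.17033633] [ 0.56155809 -0.05091146  0.17033633] len 0.05816696956663194
centre from tip [ 0.56682654 -0.07775957] from bar [ 0.56650232 -0.0795716 ] [ 0.56661958 -0.07862261] x at tip y.. [ 0.56654554 -0.08060278  0.17033633] tcp [ 0.56593221 -0.07877456  0.14863633]
```

```bash
sed -i 's/\[(w-o)@n-q\[1\] for w,q in W\]/[(w-o)@n-q[1] for w,q in W[1:]]/' fit.py; python3 fit.py | grep -A3 panel
python3 - <<'E'
from h import *
print(togo([.586,-.1148,.09],down(.170+np.pi)).round(4))
E
```

```text
panel [ 0.5866 -0.1145  0.1725] [-1.02 -0.99 -0.93 -0.93 -0.93 -0.98 -0.97 -0.84 -0.86 -0.87 -0.91 -0.91
  0.88  0.86  0.85  0.91  0.92  0.91  0.9   0.96  0.93  0.89  0.98  0.93
  0.96 -0.19  0.19 -0.25]
width [0.0243 0.0244 0.0248 0.0245 0.0243 0.0241 0.0243 0.0249 0.025 ] fuse yaw 0.18146026298437282
[ 0.0585 -0.0139 -0.039   0.0009  0.002  -0.0037]
```

Emit:
servo_tool --pt "0.01 -0.004 -0.01 0 0.002 -0.004" --pt "0.02 -0.009 -0.023 0 0.002 -0.004" --pt "0.03 -0.0137 -0.0385 0 0.002 -0.004" --pt "0.045 -0.0137 -0.0385 0 0.002 -0.004" --pt "0.0585 -0.0137 -0.0385 0 0.002 -0.004" --pt "0.0585 -0.0137 -0.0385 0 0.002 -0.004" --pt "0.0585 -0.0137 -0.0385 0 0.002 -0.004" --pt "0.0585 -0.0137 -0.0385 0 0.002 -0.004"

```text
clock: 6.25
position: [0.5863, -0.1149, 0.0903]
orientation: [0.541, -0.455, -0.541, -0.456]
ft_force: [-0.3, -0.2, -1.7]
opening: 0.288
```

Run:
```python
from h import *
print(togo([.5860,-.1142,.0413],down(.170+np.pi)).round(4))
c=shot("wrist","w4",False); im=np.load("pics/w4.npz")["im"]
cv2.imwrite("pics/w4c.png",cv2.resize(im[120:320,210:430],None,fx=3,fy=3,interpolation=cv2.INTER_CUBIC))
```

```text
[ 0.049   0.0002  0.0008  0.0009 -0.0007  0.0007]
```

View pics/w4c.png

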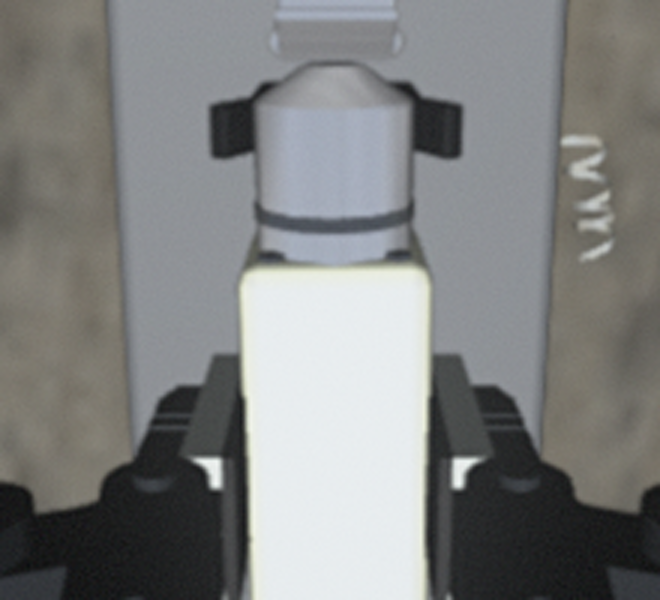

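The tip is at crop (335,62) and the ferrule spans (255–412). The saddle flares span (210–462), rows about 102–157. So the fuse is laterally centred on the saddle.

Run:
```python
from h import *
c=np.load("pics/w4.npz");f=lambda p:np.array(p,float)/3+[210-.33,120-.33]
th=.171;u=np.array([np.cos(th),np.sin(th)]);n=np.array([-u[1],u[0]])
t=np.array(state()["position"])[:2]
def rel(p,z): q=ray(c,f(p),z)[:,:2]-t; return np.c_[q@u,q@n].round(4)
z=.0903+.0087
print("tip",rel([(335,62)],z),"ferrule",rel([(255,110),(412,110),(255,200),(412,200)],z).tolist(),"bar",rel([(241,290),(430,290),(241,268)],z+.013).tolist())
print("flare",rel([(210,102),(462,100),(210,158),(462,156)],.062).tolist(), "clip x",rel([(270,45),(402,45)],.065).tolist())
```

```text
tip [[ 0.0001 -0.0548]] ferrule [[0.011, -0.0483], [-0.0103, -0.0483], [0.0113, -0.0358], [-0.0106, -0.0358]] bar [[0.0122, -0.0268], [-0.0121, -0.0268], [0.0121, -0.0297]]
flare [[0.022, -0.045], [-0.0218, -0.0454], [0.0223, -0.0352], [-0.0221, -0.0355]] clip x [[0.0112, -0.0549], [-0.011, -0.0549]]
```

Emit:
servo_tool --pt "0.008 0 0 0 0 0" --pt "0.016 0 0 0 0 0" --pt "0.022 0 0 0 0 0" --pt "0.027 0 0 0 0 0" --pt "0.03 0 0 0 0 0" --pt "0.033 0 0 0 0 0" --pt "0.035 0 0 0 0 0" --pt "0.036 0 0 0 0 0"

```text
clock: 6.97
position: [0.587, -0.1152, 0.0558]
orientation: [0.542, -0.455, -0.54, -0.456]
ft_force: [-2.6, 0.2, 6.5]
opening: 0.288
```

Emit:
servo_tool --pt "0.003 0 0 0 0 0" --pt "0.005 0 0 0 0 0" --pt "0.007 0 0 0 0 0" --pt "0.009 0 0 0 0 0" --pt "0.011 0 0 0 0 0" --pt "0.0125 0 0 0 0 0" --pt "0.0135 0 0 0 0 0" --pt "0.0135 0 0 0 0 0"

```text
clock: 7.63
position: [0.5862, -0.1151, 0.0415]
orientation: [0.541, -0.455, -0.54, -0.455]
ft_force: [-0.4, -1.2, -3.9]
opening: 0.287
```

Run:
```python
from h import *
s=state();print(s["position"],s["ft_force"],s["ft_torque"],s["opening"],togo([.5860,-.1142,.0413],down(.170+np.pi)).round(4))
```

```text
[ 0.58623599 -0.11506037  0.04147061] [-0.40255674 -1.18298007 -3.91141541] [-0.07440391  0.10087218 -0.00064908] 0.28684158653464426 [ 0.0002  0.0001  0.0009  0.0012 -0.0012  0.0009]
```

Emit:
servo_tool --pt "0.001 0 0 0 0 0" --pt "0.002 0 0 0 0 0" --pt "0.002 0 0 0 0 0" --pt "0.002 0 0 0 0 0" --pt "0.002 0 0 0 0 0" --pt "0.002 0 0 0 0 0" --pt "0.002 0 0 0 0 0" --pt "0.002 0 0 0 0 0"

```text
clock: 8.3
position: [0.5862, -0.1151, 0.0409]
orientation: [0.542, -0.455, -0.54, -0.455]
ft_force: [-3.4, 2.7, 7.9]
opening: 0.285
```

Emit:
servo_tool --pt "0 0 0 0 0 0" --pt "0 0 0 0 0 0" --pt "0 0 0 0 0 0" --pt "0 0 0 0 0 0" --pt "0 0 0 0 0 0" --pt "0 0 0 0 0 0" --pt "0 0 0 0 0 0" --pt "0 0 0 0 0 0" --grip -0.2

```text
clock: 8.97
position: [0.5862, -0.1151, 0.0408]
orientation: [0.542, -0.455, -0.54, -0.455]
ft_force: [0.3, 0.1, 0.3]
opening: 0.603
```

Emit:
servo_tool --pt "-0.02 0 0 0 0 0" --pt "-0.045 0 0 0 0 0" --pt "-0.075 0 0 0 0 0" --pt "-0.105 0 0 0 0 0" --pt "-0.13 0 0 0 0 0" --pt "-0.14 0 0 0 0 0" --pt "-0.14 0 0 0 0 0" --pt "-0.14 0 0 0 0 0"

```text
clock: 9.63
position: [0.586, -0.1147, 0.1807]
orientation: [0.542, -0.455, -0.54, -0.456]
ft_force: [0.3, 0.6, -0.6]
opening: 0.603
```

Run:
```python
from h import *
s=state();print(s["position"],s["ft_force"],s["opening"])
c=shot("wrist","w5",False); im=np.load("pics/w5.npz")["im"]
cv2.imwrite("pics/w5c.png",cv2.resize(im[0:400,150:490],None,fx=1.5,fy=1.5,interpolation=cv2.INTER_CUBIC))
```

```text
[ 0.5859749  -0.11470687  0.18065445] [ 0.25981052  0.57760042 -0.55816628] 0.6028484354126635
```

View pics/w5c.png

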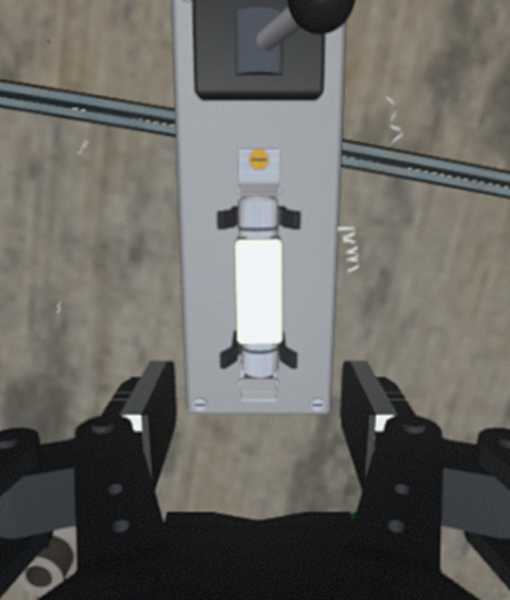

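The fuse sits centred in both saddles, at crop (236–282, 198–378), with both clips over its ends. The lever ball is at (321,3), on the robot's side. The next step is to shut the gripper and go to the near side of the ball.

Run:
```python
from h import *
c=np.load("pics/w5.npz");f=lambda p:np.array(p,float)/1.5+[150-.17,-.17]
th=.171;u=np.array([np.cos(th),np.sin(th)]);n=np.array([-u[1],u[0]]);o=np.array([.586,-.1145])
print("fuse tips",[((ray(c,f([p]),.05)[0,:2]-o)@n) for p in [(259,198),(260,378)]])
q=ray(c,f([(321,3)]),.112)[0,:2]-o; print("ball",q@u,q@n)
q=o+u*-.080+n*-.131
print(togo(np.r_[q,.18],down(.170+np.pi)).round(4),togo(np.r_[o+u*.010+n*-.131,.10],down(.170+np.pi)).round(4))
```

```text
fuse tips [np.float64(-0.050795063184419224), np.float64(0.0555001558253047)]
ball -0.024086788799376105 -0.12900983189164458
[-0.0003  0.0794 -0.1309  0.0014 -0.0008 -0.0005] [ 0.0797 -0.0106 -0.1308  0.0014 -0.0008 -0.0005]
```

Emit:
servo_tool --pt "0 0.02 -0.02 0 0 0" --pt "0 0.04 -0.05 0 0 0" --pt "0 0.06 -0.08 0 0 0" --pt "0 0.075 -0.11 0 0 0" --pt "0 0.079 -0.13 0 0 0" --pt "0 0.079 -0.131 0 0 0" --pt "0 0.079 -0.131 0 0 0" --pt "0 0.079 -0.131 0 0 0" --grip 1 --newtons 60

```text
clock: 10.35
position: [0.5295, -0.2567, 0.1784]
orientation: [-0.54, 0.456, 0.542, 0.455]
ft_force: [0.7, -0.0, 0.2]
opening: 0.001
```

Emit:
servo_tool --pt "0.02 0 0 0 0 0" --pt "0.04 0 0 0 0 0" --pt "0.06 0 0 0 0 0" --pt "0.075 0 0 0 0 0" --pt "0.08 0 0 0 0 0" --pt "0.08 0 0 0 0 0" --pt "0.08 0 0 0 0 0" --pt "0.08 0 0 0 0 0"

```text
clock: 11.02
position: [0.5302, -0.2566, 0.0996]
orientation: [-0.541, 0.456, 0.541, 0.455]
ft_force: [-0.3, 0.1, 0.1]
opening: -0.0
```

Emit:
servo_tool --pt "0 -0.012 0 0 0 0" --pt "0 -0.024 0 0 0 0" --pt "0 -0.036 0 0 0 0" --pt "0 -0.048 0 0 0 0" --pt "0 -0.058 0 0 0 0" --pt "0 -0.068 0 0 0 0" --pt "0 -0.075 0 0 0 0" --pt "0 -0.08 0 0 0 0"

```text
clock: 11.68
position: [0.6098, -0.2428, 0.1002]
orientation: [0.541, -0.455, -0.541, -0.455]
ft_force: [-0.1, -0.1, -0.5]
opening: 0.001
```

Run:
```python
from h import *
th=.171;u=np.array([np.cos(th),np.sin(th)]);n=np.array([-u[1],u[0]]);o=np.array([.586,-.1145])
s=state();q=s["position"][:2]-o;print(q@u,q@n,s["position"],s["ft_force"],s["opening"])
```

```text
0.0015917822835137263 -0.13049081422999492 [ 0.60977391 -0.24281675  0.10019333] [-0.09087743 -0.09143781 -0.49107675] 0.0010235145510139856
```

Next I'll push on gently until the end stop shows in the force.

Emit:
servo_tool --pt "0 -0.002 0 0 0 0" --pt "0 -0.004 0 0 0 0" --pt "0 -0.006 0 0 0 0" --pt "0 -0.007 0 0 0 0" --pt "0 -0.008 0 0 0 0" --pt "0 -0.009 0 0 0 0" --pt "0 -0.009 0 0 0 0" --pt "0 -0.009 0 0 0 0"

```text
clock: 12.35
position: [0.6187, -0.2412, 0.1003]
orientation: [0.541, -0.455, -0.541, -0.455]
ft_force: [-0.6, 0.2, -0.4]
opening: -0.002
```

Run:
```python
from h import *
th=.171;u=np.array([np.cos(th),np.sin(th)]);n=np.array([-u[1],u[0]]);o=np.array([.586,-.1145])
s=state();q=s["position"][:2]-o;print(q@u,q@n,s["position"],s["ft_force"],s["ft_force"][:2]@u)
```

```text
0.010666794599769814 -0.13046624004330606 [ 0.61871238 -0.24124826  0.10027237] [-0.60868394  0.18251203 -0.42855396] -0.5687486637147362
```

Emit:
servo_tool --pt "0 -0.001 0 0 0 0" --pt "0 -0.002 0 0 0 0" --pt "0 -0.003 0 0 0 0" --pt "0 -0.004 0 0 0 0" --pt "0 -0.005 0 0 0 0" --pt "0 -0.005 0 0 0 0" --pt "0 -0.005 0 0 0 0" --pt "0 -0.005 0 0 0 0"

```text
clock: 13.02
position: [0.6208, -0.241, 0.1001]
orientation: [-0.54, 0.457, 0.542, 0.454]
ft_force: [-9.1, -0.9, 4.4]
opening: -0.001
```

Run:
```python
from h import *
s=state();print(s["position"],s["ft_force"])
c=shot("wrist","w6",False); im=np.load("pics/w6.npz")["im"]
cv2.imwrite("pics/w6c.png",cv2.resize(im[0:400,120:520],None,fx=1.5,fy=1.5,interpolation=cv2.INTER_CUBIC))
```

```text
[ 0.62079362 -0.2409606   0.10014125] [-9.09247878 -0.87205673  4.41501617]
```

View pics/w6c.png

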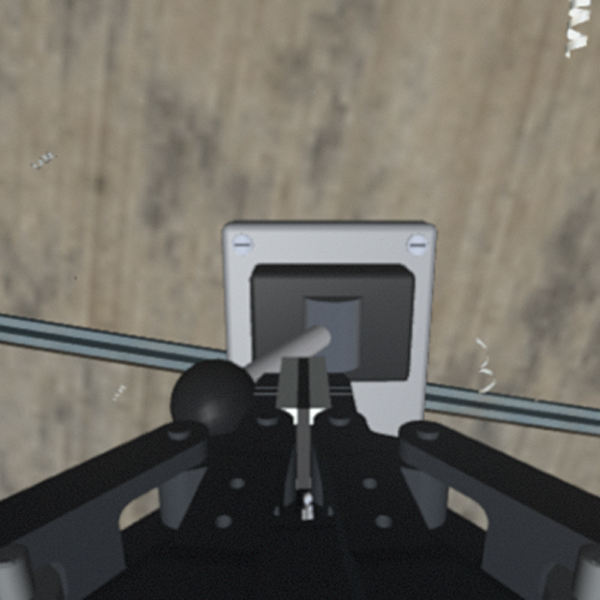

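The lever is fully over: the ball is at (213,397) on the far side, with a 9 N end-stop force. I'll back off and rise.

Emit:
servo_tool --pt "0 0.01 0 0 0 0" --pt "0 0.025 0 0 0 0" --pt "0 0.035 0 0 0 0" --pt "-0.02 0.04 0 0 0 0" --pt "-0.05 0.04 0 0 0 0" --pt "-0.08 0.04 0 0 0 0" --pt "-0.1 0.04 0 0 0 0" --pt "-0.1 0.04 0 0 0 0"

```text
clock: 13.73
position: [0.5848, -0.2488, 0.2067]
orientation: [0.544, -0.455, -0.538, -0.455]
ft_force: [-0.0, 0.6, 0.5]
opening: 0.003
```

Emit:
servo_tool --pt "0 0.02 0.02 0 0 0" --pt "0 0.03 0.05 0 0 0" --pt "0 0.03 0.08 0 0 0" --pt "0 0.03 0.1 0 0 0" --pt "0 0.03 0.1 0 0 0" --pt "0 0.03 0.1 0 0 0" --pt "0 0.03 0.1 0 0 0" --pt "0 0.03 0.1 0 0 0"

```text
clock: 14.4
position: [0.5384, -0.156, 0.2058]
orientation: [0.544, -0.456, -0.538, -0.455]
ft_force: [-0.6, -0.3, -0.2]
opening: -0.002
```

Run:
```python
from h import *
s=state();print(s["position"],s["ft_force"])
c=shot("wrist","w7",False); im=np.load("pics/w7.npz")["im"]
cv2.imwrite("pics/w7c.png",im)
```

```text
[ 0.53836613 -0.15603975  0.20583957] [-0.60135403 -0.34647149 -0.23888055]
```

View pics/w7c.png

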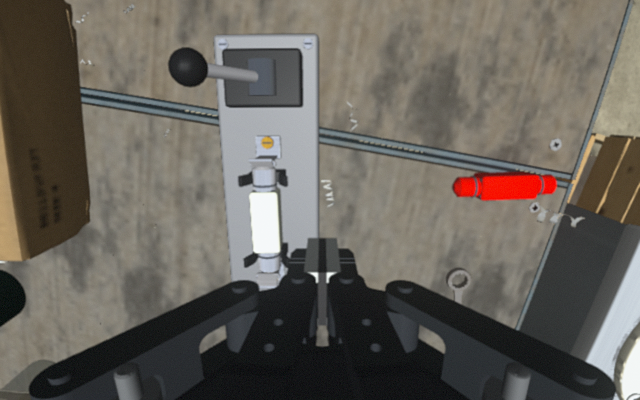

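Run:
```python
from h import *
c=np.load("pics/w7.npz")
th=.171;u=np.array([np.cos(th),np.sin(th)]);n=np.array([-u[1],u[0]]);o=np.array([.586,-.1145])
q=ray(c,[(187.5,66.5)],.112)[0,:2]-o; x=q@u; print("ball",x,q@n,"angle",.5+np.arcsin(x/.08))
print(np.abs(state()["qd"]).max()); workorder.hand_in()
```

```text
ball 0.03902305429452708 -0.13029278211536777 angle 1.0095542570436016
0.0028518842174964643
the job is handed in; nothing more can be done
```

I put the long fuse in the panel, let go of it, threw the isolator lever fully over, and handed the job in at about 14.4 s.

- **Fuse:** The push force rose to 6.5 N and dropped as the fuse snapped in. A further gentle press bottomed out at about 8 N, with the fuse middle at about 49.6 mm by the arm's reading, against the 50 mm seat. After release, and again after the lever throw, the picture showed it centred in both saddles with the clips over its ends. I had no direct reading of the clip angles.
- **Lever:** It met its end stop at about 9 N. The last picture puts it at about 1.01 rad, against the 0.9 needed.
- **Robot:** The arm had stopped clear of everything with the gripper shut, and the wrist force was about 0.7 N (sensor noise).
- **Bystanders:** The short fuse, hub and bolt were not approached closely. I did not measure them again at the end.
- **Disagreement:** The top and wrist cameras differed by about 2–3 mm on the panel position. I used the wrist fit, which the view from close above confirmed to within about 0.5 mm.

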